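# Seat the keyed drive shaft in the mixer base and hold it home

### The arm

A 6-joint arm with a two-finger parallel gripper is mounted at the origin on the work surface. World frame = base frame: x ahead of the robot, y to its left, z up, the work surface at z = 0. Lengths are in m, angles in rad, forces in N, time in s.
With the tool pointing down it reaches from about 0.35 to 0.85 m from the base axis. Payload 8.1 kg.
Tool frame: the origin (TCP) lies at the very end of the fingers, on their centre line; the grasp point (between the pads) lies 19 mm behind it (ctrl.grip_depth is the distance from the TCP to the grasp point, in m); z points along the fingers, y is the line along which they close (so a half turn about z gives the same grasp; the last joint's range is limited). The gripper opens to 93 mm and grips with 3 to 60 N. Pads are 15 mm wide; open, the fingers measure 128 mm over their backs; the gripper's body (75 mm by 188 mm) begins 65 mm behind the grasp point.
Start: joints at [-1.189, 0.13, 1.488, -0, 1.523, -0.085], TCP at [0.27, -0.536, 0.219] pointing down, gripper open.
Joint ranges: [-2.96, 2.96], [-0.89, 2.26], [0.02, 2.5], [-1.34, 4.48], [0, 2.73], [-2.66, 2.66]. Speed limits (rad/s): [2.39, 2.39, 2.79, 3.14, 3.14, 3.14].

### API

Orientations are given as a 3x3 rotation matrix whose columns are the frame's x, y, z axes.
In Python, from plant import monitor, optics, ctrl gives the robot as it stands.
- The arm moves only by the shell command python3 -m pendant 'ROWS' [FORCE]. ROWS is JSON, a list of rows, each an object of numbers: "x", "y", "z": the shift along the tool's x, y, z in cm; "rx", "ry", "rz": the turn, a rotation vector about the tool's x, y, z in rad; "jaw": the opening in per cent of the stroke, from 0 (shut) to 100 (fully open). In form: [{"x": .., "y": .., "z": .., "rx": .., "ry": .., "rz": .., "jaw": ..}, ...]. A call has 1 to 10 rows; each row shifts and turns the commanded pose from where the row before left it, along the tool's axes as they then stand; what a row does not reach is not made up. A row lasts 1/10 s, in which the tool goes at most 50 mm and 8.59 degrees, less where a joint would pass 70% of its speed; a pose out of reach is approached as far as the arm can. A call with a gripper value outside its range is refused whole. The fingers move at their own pace and stop on an object; FORCE is the grip in N (left out, the last holds). Time passes only in rows, so rows that do not move let the fingers close. It gives the time, the measured TCP pose, the force, the opening and the grip force at its end, in the units of the state.
- monitor.read_state(): the state, without advancing time (a new reading comes with each control period).
- optics.camera(name): name is "scene" or "top"; returns a dict with "img" (420x560x3 uint8, red, green, blue), "range_z" (420x560 float32, m along the optical axis (not along the pixel's ray), 0 where there is no reading), "mtx" (3x3 intrinsics, pixels), "dist" ([k1, k2, p1, p2, k3] as OpenCV has them; the pictures are not rectified), "xyz" and "orientation" of the camera in the world. Camera axes: x right, y down, z forward; pixel columns grow to the right and rows downward; lengths in m; the calibration is good to about 2 mm. A picture is of the moment at which its call begins.
- ctrl.finish_job(): hands the job in; it is judged then, once.
The state is a dict: "time_s": time; "joint_positions": joint angles; "qvel": joint speeds; "effort": joint torques, N m; "ee_pos": TCP position; "tool_rot": TCP orientation; "force": force on the tool from outside, world axes, zero at the start; "torque": the same for the moment, N m; "opening": finger opening in m; "gripper_force": force on a finger pad.
Only numpy, scipy, OpenCV 4.12 (cv2) and the standard library are available. Lean on these libraries where they do the work, as an engineer would, in place of code of your own. Each camera call takes 0.05 s, during which the arm holds its last target. There are 200 camera calls.

### The job

Fold the blue cover of the white mixer base up until it stands upright, and leave it there. Then take the drive shaft by its black head out of the plywood stand, put its end into the brass hub and, pushing lightly, turn it until its key slips into the slot; keep pushing against the spring until the steel collar sits on the hub's rim. Finish while still gripping the shaft and pressing it home, as for a mate who sets the locking screw, and leave the other things on the bench where they are.

Things in the scene. Friction and masses are not known exactly. Their poses are not given: they have to be found in the camera images.
- machine: white food-mixer base, fixed to the bench, 220 (x) x 190 (y) x 80 mm high; origin at the centre of its underside, z up; yaw up to 17 degrees. Blue control strip on its -x side, cover hinge along its +y side. The brass hub in its top is geared and very stiff: 0.5 N m to turn it, far more than a key dragging on its rim; it stops 0.6 rad either side of straight ahead.
- hub_rim (a point): centre of the brass hub's mouth, on its upright axis, level with its flat rim (92 mm above the bench, 12 mm above the housing); axes as the machine's. Hub 49 mm across, bore 22 mm.
- hub_axis (a point): on the hub's axis at its foot, 52 mm below the rim; axes as the machine's. One slot, 9 mm wide, runs down the bore from the rim over its full depth and reaches 17 mm from the axis. From the axis it points along the machine's +x, turned either way by up to 0.5 rad: its exact direction varies, is not reported, and is found by sight or by turning the key on the rim.
- plunger (a joint): how far (m) the sprung dark steel plunger in the bore is pressed down: 0 at rest, its top 30 mm below the rim; 0.008 when the shaft is fully home; stop at 0.012. It pushes up with 3.5 N at 0 and 9 N at 0.008.
- cover (a joint): angle of the blue cover in rad: 0 is closed flat over the hub, pi/2 (1.57) is standing upright, 2.0 is the stop. It starts ajar, 0.55 to 0.95 rad. The hinge is stiff (0.25 N m) and the cover (0.18 kg) stays at any angle where it is left.
- cover_hinge (a point): middle of the cover's hinge axis, which runs along the machine's x direction, 100 mm above the bench, 80 mm to +y of the machine's centre (105 mm to +y of the hub's axis); axes parallel to the machine's.
- cover_edge (a point): middle of the cover's free edge: centre of a round bead 8 mm thick, 150 mm long, parallel to the hinge and 136 mm from its axis. The panel is 5 mm thick. Closed, the edge lies to -y of the hinge; opening lifts it in an arc up and over towards +y. Pushing the bead from its free side towards the machine's +y (about 5 N) raises the cover.
- stand: plywood block 80 x 80 x 45 mm high, fixed, with one blind hole 22 mm wide and 14 mm deep in the middle of its top, where the shaft stands; origin at the centre of its underside.
- shaft: drive shaft upright in the stand, 88 mm long, 0.2 to 0.4 kg; origin at the centre of its lower end, z up along it; yaw up to 0.9 rad. From the bottom: bare round steel, 20 mm thick, for 18 mm (the first 4 mm taper to 13 mm); the same with a key on its +x side from 18 to 38 mm; a steel collar 44 mm across to 44 mm; a black head to 88 mm.
- shaft_key (a point): middle of the dark key's outer face on the shaft's +x side, 28 mm above the lower end, 15 mm from the axis. The key is 7 mm wide and runs from 18 to 38 mm (its lowest 2 mm narrow to 4 mm). A red stripe on the head's side and a red mark on its top show the key's side.
- shaft_collar (a point): centre of the underside of the shaft's collar, 38 mm above the shaft's lower end; axes as the shaft's. It meets the hub's rim when the shaft is fully home.
- shaft_grip (a point): on the shaft's axis, 70 mm above its lower end (26 mm above the collar's top): where to grip the black head, which is 36 (x) x 26 (y) x 44 mm high, by its flats 26 mm apart along y; axes as the shaft's.
- screw_tray: bystander: yellow tray of screws, 90 x 90 x 35 mm, beside the stand (the two swap places); origin at the centre of its underside
- screwdriver: bystander: screwdriver with a red handle lying on the bench
- wrench: bystander: steel wrench lying on the bench
- grease_jar: bystander: closed jar, 64 mm across, 70 mm high, behind the machine; origin under its centre
- spare_pulley: bystander: aluminium pulley, 70 mm across, 34 mm high, left of the machine; origin under its centre
Mind the look-alikes: they are no part of the job. There is more than one size of the shaft; the job needs the middle-sized. Of the things like the stand, leave any that is turquoise; of the rest the smaller one is meant.

How it is judged:
By the outcome, as a careful person would: the job done as asked, in the order asked, and still so for the second after the job is handed in, while the arm keeps its last pose, push and grip.
It also fails if it takes over 61 s, if anything falls off the work surface, if the arm or the gripper's body presses on something with over 40 N, if the wrist force passes 120 N, or if a joint passes its speed limit or range.

## Working session

There is one attempt and no reset: what is moved stays moved. The work goes in short steps, Python scripts to look and compute and a shell command to move; the robot and the scene stay as the last step left them, time stands still between calls to the robot, and variables do not carry over. Pictures are saved under pics/ and viewed, at most 10 in all, crops included, and the job is handed in when it is done.

```bash
mkdir -p pics; ls
python3 - <<'E'
from plant import monitor, optics, ctrl
import cv2,numpy as np
for n in("scene","top"):
    c=optics.camera(n); cv2.imwrite(f"pics/{n}0.png",c["img"][:,:,::-1]); np.savez(f"{n}0.npz",**c)
    print(n,c["mtx"],c["dist"],c["xyz"],c["orientation"])
print(monitor.read_state(),ctrl.grip_depth)
E
```

```text
pics
scene [[407.33533983   0.         278.20177901]
 [  0.         407.33533983 203.43099114]
 [  0.           0.           1.        ]] [0.03461257 0.         0.         0.         0.        ] [1.13765909 0.37370384 0.80906777] [[-0.54867722  0.59393982 -0.58837812]
 [ 0.83593208  0.3787427  -0.39720464]
 [-0.01307174 -0.70978128 -0.70430084]]
top [[529.61232162   0.         268.05802249]
 [  0.         529.61232162 211.45799841]
 [  0.           0.           1.        ]] [-0.10776963  0.          0.          0.          0.        ] [ 0.44320433 -0.03999587  1.33304799] [[ 0.01880907 -0.99781691  0.0633058 ]
 [-0.9997883  -0.01824243  0.00951703]
 [-0.0083414  -0.0634714  -0.9979488 ]]
{'time_s': 0.1, 'joint_positions': array([-1.18941987e+00,  1.31082193e-01,  1.48912511e+00,  6.55054823e-06,
        1.52300512e+00, -8.53709953e-02]), 'qvel': array([ 0.00015646, -0.00093048, -0.00147735,  0.00125226,  0.00110545,
        0.00188291]), 'effort': array([ 7.89116893e-04, -5.61343074e+01, -4.93092942e+01,  7.70105445e-02,
        2.92280334e-02, -1.95951850e-05]), 'ee_pos': array([ 0.26984331, -0.53534209,  0.21771927]), 'tool_rot': array([[ 8.93036789e-01,  4.49983264e-01, -5.96803609e-04],
       [ 4.49983636e-01, -8.93035531e-01,  1.50583201e-03],
       [ 1.44632377e-04, -1.61331524e-03, -9.99998688e-01]]), 'force': array([ 0.1820873 ,  0.5284397 , -0.43538125]), 'torque': array([ 0.00239419, -0.04596287,  0.03222955]), 'gripper_force': 0.0, 'opening': 0.09318271219132238} 0.0188
```

Create h.py:
```python
import numpy as np,cv2
from plant import monitor,optics,ctrl
def load(n): return dict(np.load(n+".npz"))
def ray(c,uv):
    p=cv2.undistortPoints(np.array(uv,float).reshape(-1,1,2),c["mtx"],c["dist"]).reshape(-1,2)
    return np.c_[p,np.ones(len(p))]
def dep(c,uv):
    uv=np.atleast_2d(uv); d=c["range_z"][uv[:,1].astype(int),uv[:,0].astype(int)]
    return c["xyz"]+(ray(c,uv)*d[:,None])@np.array(c["orientation"]).T
def plane(c,uv,z):
    r=ray(c,np.atleast_2d(uv))@np.array(c["orientation"]).T
    return c["xyz"]+r*((z-c["xyz"][2])/r[:,2])[:,None]
def cloud(c):
    v,u=np.mgrid[:420,:560]
    return dep(c,np.c_[u.ravel(),v.ravel()]).reshape(420,560,3)
def proj(c,P):
    R=np.array(c["orientation"]);X=(np.atleast_2d(P)-c["xyz"])@R
    return cv2.projectPoints(X,np.zeros(3),np.zeros(3),c["mtx"],c["dist"])[0].reshape(-1,2)
```

```text
(no output)
```

View pics/scene0.png

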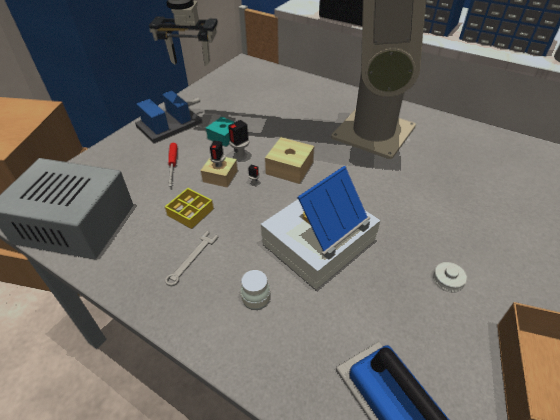

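View pics/top0.png

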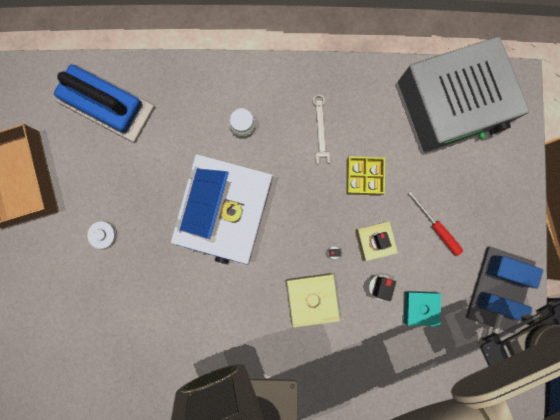

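The scene picture shows the machine at (320,235) with its cover ajar, and the tray at (188,207). The middle-sized shaft stands in the small stand at (218,165), with a big shaft at (238,135), a small one at (254,173) and a turquoise stand as look-alikes. In the top picture the hub is at (232,211), the shaft at (380,241) and the big shaft at (382,287).

Run:
```python
from h import *
c=load("top0");X=cloud(c);img=c["img"].astype(int);Z=X[...,2]
hsv=cv2.cvtColor(c["img"],cv2.COLOR_RGB2HSV)
def box(u0,u1,v0,v1):
    m=np.zeros(Z.shape,bool);m[v0:v1,u0:u1]=1;return m
def pts(m): return np.argwhere(m)[:,::-1]
# machine
b=box(160,285,145,275)
m=b&(abs(Z-.08)<.004)&(hsv[...,1]<60)
blue=b&(hsv[...,0]>100)&(hsv[...,0]<130)&(hsv[...,1]>120)&(Z>.1)
al=m|blue|(b&(Z>.07))
# outline on right: fit lines at plane z=.08 by right edge, bottom/top edges
P=plane(c,pts(m),.08)
print("white n",m.sum())
def edge(sel,axis,mx):  # extreme pts per row
    out=[]
    q=pts(m)
    for r in range(*sel):
        a=q[q[:,1-axis]==r][:,axis]
        if len(a): out.append((r,a.max() if mx else a.min()))
    out=np.array(out); uv=out[:,::-1] if axis==0 else out
    p=plane(c,uv,.08)[:,:2]
    vx,vy,x0,y0=cv2.fitLine(p.astype(np.float32),cv2.DIST_HUBER,0,.001,.001).ravel()
    return (vx,vy,x0,y0),np.degrees(np.arctan2(vy,vx))
print("right(-y)",edge((185,250),0,True))
print("far(+x)",edge((205,260),1,False))
print("near(-x)",edge((185,240),1,True))
# hub
hm=b&(abs(Z-.092)<.004)&(hsv[...,1]>90)&(hsv[...,0]<40)
print("hub n",hm.sum(),plane(c,pts(hm),.092).mean(0))
(cx,cy),r=cv2.minEnclosingCircle(pts(hm).astype(np.float32));print(cx,cy,r,plane(c,[(cx,cy)],.092))
B=X[blue];ctr=B.mean(0);w,V=np.linalg.eigh(np.cov((B-ctr).T));print("cover ctr",ctr,"normal",V[:,0],"rms",w**.5, "zmax",B[:,2].max(),B[B[:,2]>B[:,2].max()-.01].mean(0))
# shaft
sb=box(360,400,222,262)
red=sb&((hsv[...,0]<8)|(hsv[...,0]>172))&(hsv[...,1]>150)
blk=sb&(hsv[...,2]<60)&(abs(Z-.119)<.006)
top=sb&(abs(Z-.119)<.006)
for n,mm in(("red",red),("blk",blk),("top",top)):
    p=plane(c,pts(mm),.119); print(n,mm.sum(),p.mean(0),Z[mm].mean(), pts(mm).mean(0))
print("minrect top",cv2.minAreaRect((plane(c,pts(top),.119)[:,:2]*1000).astype(np.float32)))
st=sb&(abs(Z-.045)<.004);print("stand",cv2.minAreaRect((plane(c,pts(st),.045)[:,:2]*1000).astype(np.float32)))
for nm,bx in(("big",(365,400,270,305)),("small",(322,345,243,262))):
    s=box(*bx);print(nm,Z[s].max())
im=cv2.cvtColor(c["img"],cv2.COLOR_RGB2BGR)
a=cv2.resize(im[185:240,205:260],(400,400),interpolation=cv2.INTER_CUBIC);d=cv2.resize(im[215:270,350:405],(400,400),interpolation=cv2.INTER_CUBIC)
cv2.imwrite("pics/crop1.png",np.hstack([a,d]))
```

```text
white n 4025
right(-y) ((np.float32(0.96910113), np.float32(-0.24666369), np.float32(0.501666), np.float32(-0.007715832)), np.float32(-14.280172))
far(+x) ((np.float32(0.24632774), np.float32(0.9691866), np.float32(0.6367696), np.float32(0.06797327)), np.float32(75.739685))
near(-x) ((np.float32(0.24590924), np.float32(0.9692929), np.float32(0.42150918), np.float32(0.10631647)), np.float32(75.76442))
hub n 228 [0.52049022 0.05988113 0.092     ]
231.0 211.0 10.295730590820312 [[0.5214175  0.05896712 0.092     ]]
cover ctr [0.53560931 0.11450087 0.17049813] normal [0.25771303 0.93908803 0.2273712 ] rms [0.01832796 0.04233637 0.09316369] zmax 1.3330479906158368 [ 0.44320433 -0.03999587  1.33304799]
red 14 [ 0.47029755 -0.29097117  0.119     ] 0.1210794744700228 [381.85714286 235.21428571]
blk 18 [ 0.45751045 -0.28239398  0.119     ] 0.11760015985512402 [378.11111111 240.72222222]
top 180 [ 0.45851946 -0.29505066  0.119     ] 0.11931731313296229 [383.57777778 240.37222222]
minrect top ((458.11737060546875, -294.53582763671875), (36.25251770019531, 27.169666290283203), 19.102638244628906)
stand ((458.1530456542969, -295.3189392089844), (80.5960693359375, 81.70381927490234), 14.630327224731445)
big 1.3330479906158368
small 1.3330479906158368
```

View pics/crop1.png

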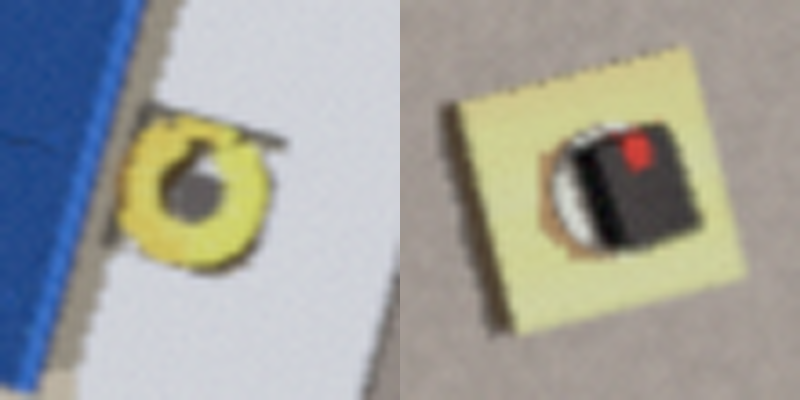

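The crop shows the hub ring with its slot pointing nearly straight up in the picture (from about (195,190) to (205,145)), so close to the machine's +x. The shaft head has its red mark towards +x. Next I measure the cover angle and slot direction.

Run:
```python
from h import *
a=np.radians(-14.28);ex=np.array([np.cos(a),np.sin(a),0]);ey=np.array([-np.sin(a),np.cos(a),0])
H=np.array([.5479,.1610,.1])
for n in("top0","scene0"):
    c=load(n);X=cloud(c);hsv=cv2.cvtColor(c["img"],cv2.COLOR_RGB2HSV)
    L=(X-H);p=L@ex;q=L@ey;z=L[...,2]
    m=(abs(p)<.07)&(abs(q)<.16)&(z>.02)&(z<.2)&(c["range_z"]>0)&(hsv[...,0]>100)&(hsv[...,0]<130)&(hsv[...,1]>120)
    th=np.arctan2(z[m],-q[m]);r=np.hypot(z[m],q[m])
    print(n,m.sum(),"theta",np.median(th[r>.06]),"rmax",np.percentile(r,[50,95,99]),"p",p[m].min(),p[m].max())
t=load("top0");S=load("scene0")
for th in(.75,.8,.85,.9,.95):
    E=H+.136*(-np.cos(th)*ey+np.sin(th)*[0,0,1]);print(th,E,proj(t,E),proj(S,E))
```

```text
top0 1761 theta 0.9286820748184836 rmax [0.08757179 0.13900227 0.14205807] p -0.06993442280031938 0.0699324882572637
scene0 2599 theta 0.9299928848067216 rmax [0.08384856 0.13631686 0.14016004] p -0.06993792558063919 0.06992839264083076Traceback (most recent call last):
  File "<stdin>", line 12, in <module>
TypeError: can't multiply sequence by non-int of type 'numpy.float64'
```

```bash
python3 -m pendant '[{"x":3.66,"y":-3.07,"jaw":55},{"x":3.66,"y":-3.07,"jaw":55},{"x":3.66,"y":-3.07,"jaw":55},{"x":3.66,"y":-3.07,"jaw":55},{"x":3.66,"y":-3.07,"jaw":55},{"x":3.66,"y":-3.07,"jaw":55},{"x":3.66,"y":-3.07,"jaw":55},{"x":3.66,"y":-3.07,"jaw":55},{"x":3.66,"y":-3.07,"jaw":55},{"x":3.66,"y":-3.07,"jaw":55}]' 30
python3 -m pendant '[{"x":3.66,"y":-3.07,"jaw":55},{"x":3.66,"y":-3.07,"jaw":55},{"rz":-0.1425,"jaw":55},{"rz":-0.1425,"jaw":55},{"rz":-0.1425,"jaw":55},{"rz":-0.1425,"jaw":55},{"rz":-0.1425,"jaw":55},{"rz":-0.1425,"jaw":55},{"jaw":55},{"jaw":55}]'
cat > st.py <<'E'
from h import *
s=monitor.read_state();R=s["tool_rot"];a=np.radians(-14.28)
ex=np.array([np.cos(a),np.sin(a),0]);ey=np.array([-np.sin(a),np.cos(a),0])
H=np.array([.5479,.1610,.1]);d=s["ee_pos"]-H
np.set_printoptions(precision=4,suppress=True)
print("t",s["time_s"],"tcp",s["ee_pos"],"yaw",np.degrees(np.arctan2(R[1,0],R[0,0])),"tilt",R[:,2],"rel hinge",d@ex,d@ey,d[2],"F",s["force"],"T",s["torque"],"open",s["opening"],s["gripper_force"],"q",s["joint_positions"])
E
python3 st.py
```

```text
t 0.1 tcp [ 0.2698 -0.5353  0.2177] yaw 26.74263438940867 tilt [-0.0006  0.0015 -1.    ] rel hinge -0.09770500289723513 -0.7434121066176997 0.11771926554632056 F [ 0.1821  0.5284 -0.4354] T [ 0.0024 -0.046   0.0322] open 0.09318271219132238 0.0 q [-1.1894  0.1311  1.4891  0.      1.523  -0.0854]invalid input
invalid input
```

```bash
python3 -m pendant '[{"x":3.66,"y":-3.07,"z":0,"rx":0,"ry":0,"rz":0,"jaw":55}]' 30; python3 st.py | cut -c1-60
```

```text
time_s: 0.2
ee_pos: [0.2869, -0.494, 0.2169]
tool_rot: [[0.895, 0.446, -0.002], [0.446, -0.895, 0.001], [-0.001, -0.002, -1.0]]
force: [0.6, 0.7, 0.0]
opening: 0.0891
gripper_force: 0.0
t 0.2 tcp [ 0.2869 -0.494   0.2169] yaw 26.50613846028582 ti
```

All keys are needed.

```bash
python3 -m pendant '[{"x":3.66,"y":-3.07,"z":0,"rx":0,"ry":0,"rz":0,"jaw":55},{"x":3.66,"y":-3.07,"z":0,"rx":0,"ry":0,"rz":0,"jaw":55},{"x":3.66,"y":-3.07,"z":0,"rx":0,"ry":0,"rz":0,"jaw":55},{"x":3.66,"y":-3.07,"z":0,"rx":0,"ry":0,"rz":0,"jaw":55},{"x":3.66,"y":-3.07,"z":0,"rx":0,"ry":0,"rz":0,"jaw":55},{"x":3.66,"y":-3.07,"z":0,"rx":0,"ry":0,"rz":0,"jaw":55},{"x":3.66,"y":-3.07,"z":0,"rx":0,"ry":0,"rz":0,"jaw":55},{"x":3.66,"y":-3.07,"z":0,"rx":0,"ry":0,"rz":0,"jaw":55},{"x":3.66,"y":-3.07,"z":0,"rx":0,"ry":0,"rz":0,"jaw":55},{"x":3.66,"y":-3.07,"z":0,"rx":0,"ry":0,"rz":0,"jaw":55}]' 30
python3 -m pendant '[{"x":3.66,"y":-3.07,"z":0,"rx":0,"ry":0,"rz":0,"jaw":55},{"x":0,"y":0,"z":0,"rx":0,"ry":0,"rz":-0.1425,"jaw":55},{"x":0,"y":0,"z":0,"rx":0,"ry":0,"rz":-0.1425,"jaw":55},{"x":0,"y":0,"z":0,"rx":0,"ry":0,"rz":-0.1425,"jaw":55},{"x":0,"y":0,"z":0,"rx":0,"ry":0,"rz":-0.1425,"jaw":55},{"x":0,"y":0,"z":0,"rx":0,"ry":0,"rz":-0.1425,"jaw":55},{"x":0,"y":0,"z":0,"rx":0,"ry":0,"rz":-0.1425,"jaw":55},{"x":0,"y":0,"z":0,"rx":0,"ry":0,"rz":0,"jaw":55},{"x":0,"y":0,"z":0,"rx":0,"ry":0,"rz":0,"jaw":55}]' 30
python3 st.py
```

```text
time_s: 1.2
ee_pos: [0.4778, -0.0511, 0.2185]
tool_rot: [[0.893, 0.45, -0.0], [0.45, -0.893, -0.0], [-0.0, 0.0, -1.0]]
force: [0.5, -0.3, 0.4]
opening: 0.0513
gripper_force: 0.0
time_s: 2.1
ee_pos: [0.4963, -0.0091, 0.2183]
tool_rot: [[0.251, 0.968, -0.001], [0.968, -0.251, 0.0], [-0.0, -0.001, -1.0]]
force: [-0.1, -0.2, -0.1]
opening: 0.0511
gripper_force: 0.0
t 2.1 tcp [ 0.4963 -0.0091  0.2183] yaw 75.48718251578477 tilt [-0.0006  0.0001 -1.    ] rel hinge -0.008075782570688934 -0.17761468728917548 0.11832938675807497 F [-0.0572 -0.1943 -0.1462] T [ 0.0128 -0.1006 -0.0182] open 0.05109106742901977 0.0 q [-0.1217 -0.1524  1.7695  0.      1.5251  0.1315]
```

```bash
python3 -m pendant '[{"x":2.4,"y":0.4,"z":1.1,"rx":0,"ry":0,"rz":0,"jaw":55},{"x":2.4,"y":0.4,"z":1.1,"rx":0,"ry":0,"rz":0,"jaw":55},{"x":2.4,"y":0,"z":1.1,"rx":0,"ry":0,"rz":0,"jaw":55},{"x":1,"y":0,"z":0,"rx":0,"ry":0,"rz":0,"jaw":55},{"x":1.09,"y":0,"z":-0.7,"rx":0,"ry":0,"rz":0,"jaw":55},{"x":1.09,"y":0,"z":-0.7,"rx":0,"ry":0,"rz":0,"jaw":55},{"x":0.94,"y":0,"z":-0.4,"rx":0,"ry":0,"rz":0,"jaw":55},{"x":0.94,"y":0,"z":-0.4,"rx":0,"ry":0,"rz":0,"jaw":55}]'
python3 st.py; python3 -m pendant '[{"x":1.0,"y":0,"z":-0.25,"rx":0,"ry":0,"rz":0,"jaw":55},{"x":1.0,"y":0,"z":-0.25,"rx":0,"ry":0,"rz":0,"jaw":55},{"x":0.7,"y":0,"z":-0.1,"rx":0,"ry":0,"rz":0,"jaw":55},{"x":0.7,"y":0,"z":-0.1,"rx":0,"ry":0,"rz":0,"jaw":55},{"x":0,"y":0,"z":0,"rx":0,"ry":0,"rz":0,"jaw":55}]'
cat > cov.py <<'E'
from h import *
import sys
a=np.radians(-14.28);ex=np.array([np.cos(a),np.sin(a),0]);ey=np.array([-np.sin(a),np.cos(a),0])
H=np.array([.5479,.1610,.1])
for n in("top","scene"):
    c=optics.camera(n);np.savez(sys.argv[1]+n,**c);cv2.imwrite(f"pics/{sys.argv[1]}{n}.png",c["img"][:,:,::-1])
    X=cloud(c);hsv=cv2.cvtColor(c["img"],cv2.COLOR_RGB2HSV)
    L=(X-H);p=L@ex;q=L@ey;z=L[...,2]
    m=(abs(p)<.07)&(abs(q)<.16)&(z>.02)&(z<.2)&(c["range_z"]>0)&(hsv[...,0]>100)&(hsv[...,0]<130)&(hsv[...,1]>120)
    th=np.arctan2(z[m],-q[m]);r=np.hypot(z[m],q[m]);k=(r>.08)
    if k.sum()>5: print(n,m.sum(),"theta",np.median(th[k]),"edge q,z",np.median(q[m][r>.125]),np.median(z[m][r>.125]))
E
python3 st.py;python3 cov.py a
```

```text
time_s: 2.9
ee_pos: [0.5348, 0.108, 0.2088]
tool_rot: [[0.247, 0.969, 0.001], [0.969, -0.247, -0.0], [0.0, 0.001, -1.0]]
force: [-1.4, -1.8, -0.4]
opening: 0.0512
gripper_force: 1.1
t 2.9 tcp [0.5348 0.108  0.2088] yaw 75.6849660454127 tilt [ 0.001  -0.0001 -1.    ] rel hinge 0.0004051508666000517 -0.05454559068192882 0.1088188813640942 F [-1.3644 -1.811  -0.4131] T [-0.399   0.1533  0.0677] open 0.051195801634920345 1.0968377483459335 q [ 0.1055 -0.0128  1.6549 -0.0002  1.4985  0.3553]
time_s: 3.4
ee_pos: [0.5429, 0.1417, 0.2145]
tool_rot: [[0.246, 0.969, -0.0], [0.969, -0.246, 0.001], [0.001, -0.0, -1.0]]
force: [-0.8, 1.0, 0.4]
opening: 0.0512
gripper_force: 0.0
t 3.4 tcp [0.5429 0.1417 0.2145] yaw 75.77901289409571 tilt [-0.0001  0.0006 -1.    ] rel hinge -5.6236851297954006e-05 -0.019929135443586876 0.11452457469570584 F [-0.7906  0.9824  0.3915] T [-0.0328 -0.0519 -0.0139] open 0.051216516618514625 0.0 q [0.1635 0.0274 1.6042 0.0007 1.51   0.4116]
top 23 theta 1.5132345190105405 edge q,z -0.007218763053017006 0.1402986641892597
scene 1689 theta 1.5481224398969458 edge q,z -0.0035278553356024424 0.1377469484776677
```

```bash
python3 -m pendant '[{"x":0.6,"y":0,"z":0,"rx":0,"ry":0,"rz":0,"jaw":55},{"x":0.6,"y":0,"z":0,"rx":0,"ry":0,"rz":0,"jaw":55},{"x":0,"y":0,"z":0,"rx":0,"ry":0,"rz":0,"jaw":55},{"x":-2,"y":0,"z":0,"rx":0,"ry":0,"rz":0,"jaw":55},{"x":-4,"y":0,"z":0,"rx":0,"ry":0,"rz":0,"jaw":55},{"x":-4,"y":0,"z":0,"rx":0,"ry":0,"rz":0,"jaw":55},{"x":-4.5,"y":0,"z":0,"rx":0,"ry":0,"rz":0,"jaw":55},{"x":-4.5,"y":0,"z":0,"rx":0,"ry":0,"rz":0,"jaw":55},{"x":-4.5,"y":0,"z":0,"rx":0,"ry":0,"rz":0,"jaw":55},{"x":-4.5,"y":0,"z":0,"rx":0,"ry":0,"rz":0,"jaw":55}]'
python3 cov.py b;python3 st.py
python3 - <<'E'
from h import *
c=load("btop");im=c["img"][:,:,::-1]
u,v=proj(c,[.5217,.0591,.092])[0];print(u,v)
u0,v0=int(u)-18,int(v)-18
a=cv2.resize(im[v0:v0+36,u0:u0+36],(500,500),interpolation=cv2.INTER_CUBIC)
cv2.imwrite("pics/hub.png",a)
hsv=cv2.cvtColor(c["img"],cv2.COLOR_RGB2HSV)
ye=(hsv[...,1]>90)&(hsv[...,0]<40)
b=np.zeros(ye.shape,np.uint8);b[v0:v0+36,u0:u0+36]=ye[v0:v0+36,u0:u0+36]
cs,h=cv2.findContours(b,cv2.RETR_CCOMP,cv2.CHAIN_APPROX_NONE)
k=max(cs,key=cv2.contourArea);(ex,ey),ax,an=cv2.fitEllipse(k);C=plane(c,[(ex,ey)],.092)[0];print("hub centre",ex,ey,ax,C)
# darkness/nonyellow centroid on ring 12..17mm by angle
g=c["img"].astype(np.float32)
for r in(.0125,.0145,.016):
    ang=np.radians(np.arange(-60,41,5));P=C+np.c_[r*np.cos(ang),r*np.sin(ang),0*ang]
    uv=proj(c,P).astype(np.float32)
    s=cv2.remap(cv2.cvtColor(c["img"],cv2.COLOR_RGB2HSV)[...,1],uv[:,0].reshape(1,-1),uv[:,1].reshape(1,-1),cv2.INTER_LINEAR)
    print(r,s.ravel())
E
```

```text
time_s: 4.5
ee_pos: [0.4763, -0.1205, 0.2148]
tool_rot: [[0.246, 0.969, 0.001], [0.969, -0.246, 0.0], [0.0, 0.001, -1.0]]
force: [1.7, 0.1, -0.3]
opening: 0.0511
gripper_force: 0.0
top 971 theta 1.589700442943748 edge q,z 0.003970040041806266 0.13910763621430142
scene 1463 theta 1.6307080636387128 edge q,z 0.00738116265731521 0.13791074134377165
t 4.6 tcp [ 0.4756 -0.1236  0.2148] yaw 75.42935062096308 tilt [ 0.0002 -0.0017 -1.    ] rel hinge 0.0001459081356687068 -0.29361936095349117 0.11478021914653455 F [-0.0735  0.6539  0.3879] T [-0.0394 -0.0865 -0.0078] open 0.05119254747458754 0.0 q [-0.3574 -0.166   1.7881 -0.0015  1.5188 -0.1031]
230.94637834363422 210.87907432813262
hub centre 230.9784698486328 211.1367645263672 (19.482023239135742, 20.33283042907715) [0.52109448 0.05901031 0.092     ]
0.0125 [ 86  85  82  76  66  57  50  41  33  38  41  72 102 116 126 130 127 126
 126 126 126]
0.0145 [110 114 111 107 104  97  93  84  72  73  82 102 127 127 121 120 120 123
 125 122 122]
0.016 [117 120 120 116 113 115 113 113 101  99 110 119 126 126 124 121 120 123
 124 122 118]
```

View pics/hub.png

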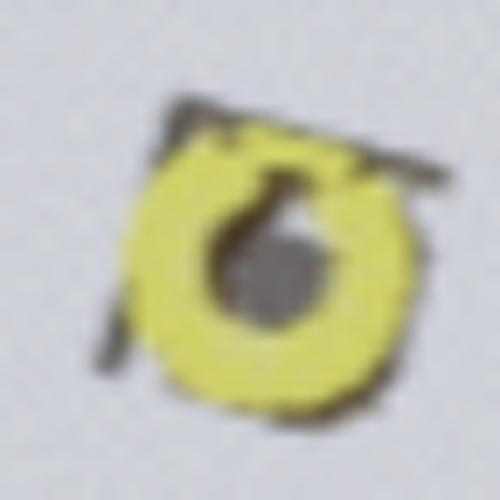

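The hub crop shows the slot's tip at (287,172), with the hub centre at (270,272), so the slot points at about -10 to -18 degrees in the world, close to straight ahead. The cover is at about 1.6 rad. Now on to the shaft.

```bash
python3 -m pendant '[{"x":-4.25,"y":0.65,"z":0,"rx":0,"ry":0,"rz":0,"jaw":55},{"x":-4.25,"y":0.65,"z":0,"rx":0,"ry":0,"rz":0,"jaw":55},{"x":-4.25,"y":0.65,"z":0,"rx":0,"ry":0,"rz":0,"jaw":55},{"x":-4.25,"y":0.65,"z":0,"rx":0,"ry":0,"rz":0,"jaw":55},{"x":0,"y":0,"z":0,"rx":0,"ry":0,"rz":0.14,"jaw":55},{"x":0,"y":0,"z":0,"rx":0,"ry":0,"rz":0.14,"jaw":55},{"x":0,"y":0,"z":0,"rx":0,"ry":0,"rz":0.14,"jaw":55},{"x":0,"y":0,"z":0,"rx":0,"ry":0,"rz":0.14,"jaw":55},{"x":0,"y":0,"z":0,"rx":0,"ry":0,"rz":0.14,"jaw":55},{"x":0,"y":0,"z":0,"rx":0,"ry":0,"rz":0.14,"jaw":55}]'
python3 -m pendant '[{"x":0,"y":0,"z":0,"rx":0,"ry":0,"rz":0.14,"jaw":55},{"x":0,"y":0,"z":0,"rx":0,"ry":0,"rz":0.02,"jaw":55},{"x":0,"y":0,"z":0,"rx":0,"ry":0,"rz":0,"jaw":55},{"x":0,"y":0,"z":0,"rx":0,"ry":0,"rz":0,"jaw":55}]'
python3 st.py
python3 - <<'E'
from h import *
c=load("bscene");X=cloud(c);hsv=cv2.cvtColor(c["img"],cv2.COLOR_RGB2HSV)
# scene-view cross-check of the head: top points
d=X-np.array([.458,-.2947,.119]);m=(np.hypot(d[...,0],d[...,1])<.04)&(d[...,2]>-.035)&(d[...,2]<.006)&(c["range_z"]>0)
T=m&(abs(d[...,2])<.005)
print(m.sum(),T.sum(),cv2.minAreaRect((X[T][:,:2]*1000).astype(np.float32)))
r=m&((hsv[...,0]<8)|(hsv[...,0]>172))&(hsv[...,1]>150);print("red",X[r].mean(0),r.sum())
E
```

```text
time_s: 5.6
ee_pos: [0.4607, -0.2895, 0.2146]
tool_rot: [[0.889, 0.459, 0.0], [0.459, -0.889, 0.0], [0.001, -0.0, -1.0]]
force: [0.3, -0.3, 0.0]
opening: 0.0517
gripper_force: 0.0
time_s: 6.0
ee_pos: [0.4603, -0.2899, 0.2146]
tool_rot: [[0.948, 0.32, 0.0], [0.32, -0.948, 0.0], [0.0, -0.0, -1.0]]
force: [0.0, -0.1, -0.7]
opening: 0.0506
gripper_force: 0.0
t 6.0 tcp [ 0.4603 -0.2899  0.2146] yaw 18.641311271242763 tilt [ 0.0001  0.0002 -1.    ] rel hinge 0.026338191808491278 -0.4586125776711443 0.11461338792700018 F [ 0.0444 -0.0779 -0.7298] T [-0.0494  0.0338 -0.0086] open 0.050560458712340536 0.0 q [-0.6565 -0.0191  1.6506  0.0002  1.5101  0.589 ]
192 84 ((459.73480224609375, -293.7644958496094), (37.79728698730469, 26.01946258544922), 18.49762725830078)
red [ 0.47332375 -0.29116272  0.10479606] 43
```

```bash
python3 -m pendant '[{"x":-0.3,"y":0.4,"z":2,"rx":0,"ry":0,"rz":0,"jaw":55},{"x":0,"y":0,"z":4,"rx":0,"ry":0,"rz":0,"jaw":55},{"x":0,"y":0,"z":3.6,"rx":0,"ry":0,"rz":0,"jaw":55},{"x":0,"y":0,"z":2.6,"rx":0,"ry":0,"rz":0,"jaw":55},{"x":0,"y":0,"z":1,"rx":0,"ry":0,"rz":0,"jaw":55},{"x":0,"y":0,"z":0,"rx":0,"ry":0,"rz":0,"jaw":25},{"x":0,"y":0,"z":0,"rx":0,"ry":0,"rz":0,"jaw":15},{"x":0,"y":0,"z":0,"rx":0,"ry":0,"rz":0,"jaw":15},{"x":0,"y":0,"z":0,"rx":0,"ry":0,"rz":0,"jaw":15},{"x":0,"y":0,"z":0,"rx":0,"ry":0,"rz":0,"jaw":15}]' 45
python3 st.py
```

```text
time_s: 7.0
ee_pos: [0.4596, -0.2958, 0.0846]
tool_rot: [[0.949, 0.316, 0.003], [0.316, -0.949, -0.002], [0.002, 0.003, -1.0]]
force: [-0.6, 0.9, 5.6]
opening: 0.0258
gripper_force: 44.8
t 7.0 tcp [ 0.4596 -0.2958  0.0846] yaw 18.449017007329864 tilt [ 0.0026 -0.0019 -1.    ] rel hinge 0.027137332992049325 -0.46449206273460514 -0.015391658589423776 F [-0.5875  0.8845  5.6192] T [0.1437 0.0928 0.0263] open 0.02578244694166649 44.784815311431885 q [-0.6657  0.0897  1.7836  0.0001  1.2651  0.583 ]
```

```bash
python3 -m pendant '[{"x":0,"y":0,"z":-1,"rx":0,"ry":0,"rz":0,"jaw":15},{"x":0,"y":0,"z":-2.5,"rx":0,"ry":0,"rz":0,"jaw":15},{"x":0,"y":0,"z":-4,"rx":0,"ry":0,"rz":0,"jaw":15},{"x":0,"y":0,"z":-3,"rx":0,"ry":0,"rz":0,"jaw":15},{"x":0,"y":0,"z":-1.5,"rx":0,"ry":0,"rz":0,"jaw":15},{"x":0,"y":0,"z":0,"rx":0,"ry":0,"rz":0,"jaw":15},{"x":0,"y":0,"z":0,"rx":0,"ry":0,"rz":0,"jaw":15}]'
python3 st.py
python3 - <<'E'
from h import *
c=optics.camera("scene");np.savez("cscene",**c)
s=monitor.read_state();p=s["ee_pos"]
u,v=proj(c,p-[0,0,.03])[0].astype(int);print(u,v)
im=c["img"][v-50:v+50,u-50:u+50,::-1];cv2.imwrite("pics/held.png",cv2.resize(im,(500,500),interpolation=cv2.INTER_CUBIC))
print("expected bottom/collar px",proj(c,[p-[0,0,.0536],p-[0,0,.0156]]))
E
```

```text
time_s: 7.7
ee_pos: [0.458, -0.2946, 0.2013]
tool_rot: [[0.949, 0.316, -0.001], [0.316, -0.949, 0.001], [-0.001, -0.001, -1.0]]
force: [-0.3, 0.5, -4.4]
opening: 0.0253
gripper_force: 44.9
t 7.7 tcp [ 0.458  -0.2946  0.2013] yaw 18.43761596275281 tilt [-0.0013  0.001  -1.    ] rel hinge 0.025223712962329614 -0.46371593721773013 0.10126206768234602 F [-0.2551  0.5293 -4.4141] T [-0.0345  0.0485 -0.0088] open 0.02528029597891996 44.928263425827026 q [-0.6658 -0.0092  1.6652 -0.      1.4873  0.5832]
213 128
expected bottom/collar px [[214.54433431 136.06290986]
 [212.79336954 124.44150801]]
```

View pics/held.png

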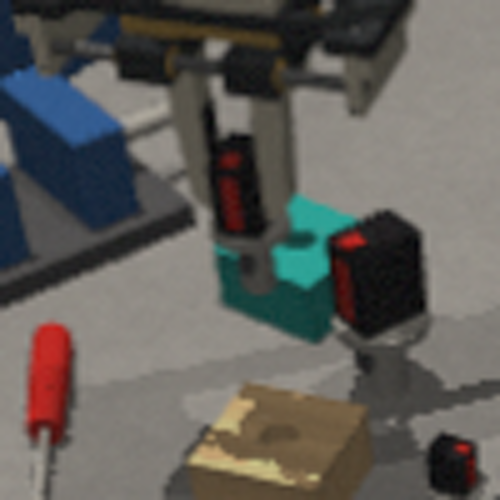

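The held picture shows the shaft upright between the fingers, its lower end at about (257,290) in the crop, matching the prediction. The stand and look-alikes are undisturbed.

```bash
python3 -m pendant '[{"x":1.2,"y":-2.2,"z":0,"rx":0,"ry":0,"rz":0,"jaw":15},{"x":2.15,"y":-3.94,"z":0,"rx":0,"ry":0,"rz":0,"jaw":15},{"x":2.15,"y":-3.94,"z":0,"rx":0,"ry":0,"rz":0,"jaw":15},{"x":2.15,"y":-3.94,"z":0,"rx":0,"ry":0,"rz":0,"jaw":15},{"x":2.15,"y":-3.94,"z":0,"rx":0,"ry":0,"rz":0,"jaw":15},{"x":2.15,"y":-3.94,"z":0,"rx":0,"ry":0,"rz":0,"jaw":15},{"x":2.15,"y":-3.94,"z":0,"rx":0,"ry":0,"rz":0,"jaw":15},{"x":2.15,"y":-3.94,"z":0,"rx":0,"ry":0,"rz":0,"jaw":15},{"x":0.95,"y":-1.7,"z":0,"rx":0,"ry":0,"rz":0,"jaw":15},{"x":0,"y":0,"z":0,"rx":0,"ry":0,"rz":0,"jaw":15}]'
python3 -m pendant '[{"x":0,"y":0,"z":0,"rx":0,"ry":0,"rz":0.13,"jaw":15},{"x":0,"y":0,"z":0,"rx":0,"ry":0,"rz":0.13,"jaw":15},{"x":0,"y":0,"z":0,"rx":0,"ry":0,"rz":0.13,"jaw":15},{"x":0,"y":0,"z":0,"rx":0,"ry":0,"rz":0.13,"jaw":15},{"x":0,"y":0,"z":0,"rx":0,"ry":0,"rz":0.13,"jaw":15},{"x":0,"y":0,"z":0,"rx":0,"ry":0,"rz":0.125,"jaw":15},{"x":0,"y":0,"z":0,"rx":0,"ry":0,"rz":0,"jaw":15},{"x":0,"y":0,"z":0,"rx":0,"ry":0,"rz":0,"jaw":15}]'
python3 st.py
python3 - <<'E'
from h import *
s=monitor.read_state();R=s["tool_rot"];d=np.array([.5215,.0591,.1276])-s["ee_pos"];print("to hub (cm, tool)",R.T@d*100)
c=optics.camera("scene");p=s["ee_pos"]
u,v=proj(c,p-[0,0,.06])[0].astype(int);im=c["img"][v-50:v+50,u-50:u+50,::-1];cv2.imwrite("pics/above.png",cv2.resize(im,(500,500),interpolation=cv2.INTER_CUBIC))
E
```

```text
time_s: 8.75
ee_pos: [0.5208, 0.0609, 0.2]
tool_rot: [[0.947, 0.32, -0.004], [0.32, -0.947, 0.001], [-0.004, -0.002, -1.0]]
force: [-0.4, -0.5, -3.6]
opening: 0.0258
gripper_force: 44.9
time_s: 9.55
ee_pos: [0.5213, 0.0573, 0.2013]
tool_rot: [[0.9, -0.435, -0.002], [-0.435, -0.9, -0.0], [-0.002, 0.001, -1.0]]
force: [-0.1, -0.2, -4.0]
opening: 0.0263
gripper_force: 44.9
t 9.55 tcp [0.5213 0.0573 0.2013] yaw -25.794638288727427 tilt [-0.0022 -0.0002 -1.    ] rel hinge -0.00016544967259265263 -0.10700877231125208 0.10132484406164985 F [-0.1263 -0.1749 -4.0002] T [ 0.0836  0.008  -0.0084] open 0.026326079845306754 44.92870509624481 q [ 0.0119 -0.0636  1.7182 -0.0002  1.4893  2.0329]
to hub (cm, tool) [-0.04855499 -0.1741615   7.37238832]
```

View pics/above.png

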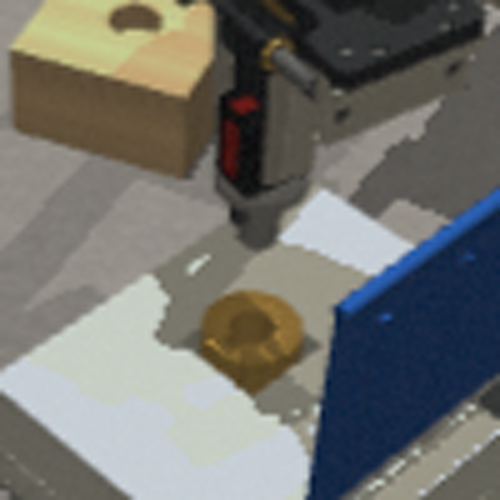

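The picture shows the shaft hanging upright just over the hub at (252,330), with the cover upright beside it and clear.

```bash
python3 -m pendant '[{"x":-0.05,"y":-0.17,"z":0.6,"rx":0,"ry":0,"rz":0,"jaw":15},{"x":0,"y":0,"z":1.5,"rx":0,"ry":0,"rz":0,"jaw":15},{"x":0,"y":0,"z":1.5,"rx":0,"ry":0,"rz":0,"jaw":15},{"x":0,"y":0,"z":0.8,"rx":0,"ry":0,"rz":0,"jaw":15},{"x":0,"y":0,"z":0.8,"rx":0,"ry":0,"rz":0,"jaw":15},{"x":0,"y":0,"z":0.6,"rx":0,"ry":0,"rz":0,"jaw":15},{"x":0,"y":0,"z":0.6,"rx":0,"ry":0,"rz":0,"jaw":15},{"x":0,"y":0,"z":0.5,"rx":0,"ry":0,"rz":0,"jaw":15},{"x":0,"y":0,"z":0,"rx":0,"ry":0,"rz":0,"jaw":15}]'
python3 st.py
python3 -m pendant '[{"x":0,"y":0,"z":0.2,"rx":0,"ry":0,"rz":0,"jaw":15},{"x":0,"y":0,"z":0.2,"rx":0,"ry":0,"rz":0,"jaw":15},{"x":0,"y":0,"z":0.1,"rx":0,"ry":0,"rz":0,"jaw":15},{"x":0,"y":0,"z":0,"rx":0,"ry":0,"rz":0,"jaw":15}]'
python3 st.py
```

```text
time_s: 10.5
ee_pos: [0.5223, 0.0594, 0.1331]
tool_rot: [[0.899, -0.438, -0.0], [-0.438, -0.899, -0.001], [0.0, 0.001, -1.0]]
force: [0.2, -2.9, -5.1]
opening: 0.0257
gripper_force: 44.9
t 10.5 tcp [0.5223 0.0594 0.1331] yaw -25.97498522519064 tilt [-0.0002 -0.0006 -1.    ] rel hinge 0.0002954304597437229 -0.10476475026991833 0.033061276881451496 F [ 0.2245 -2.902  -5.0808] T [-0.5069 -0.2566 -0.0081] open 0.025703624367172304 44.92822051048279 q [ 0.0161 -0.0129  1.7956 -0.0006  1.359   2.0404]
time_s: 10.9
ee_pos: [0.5226, 0.0595, 0.1288]
tool_rot: [[0.899, -0.438, 0.001], [-0.438, -0.899, -0.0], [0.001, 0.0, -1.0]]
force: [0.8, -3.9, -3.2]
opening: 0.0256
gripper_force: 44.9
t 10.9 tcp [0.5226 0.0595 0.1288] yaw -25.973566636247888 tilt [ 0.0005 -0.0004 -1.    ] rel hinge 0.0005130768997306971 -0.10458679326504382 0.02879256126282423 F [ 0.7521 -3.8534 -3.1757] T [-0.895  -0.2123  0.0129] open 0.025618515744133187 44.928866028785706 q [ 0.0162 -0.0089  1.7998 -0.0004  1.3502  2.0404]
```

```bash
python3 -m pendant '[{"x":0.03,"y":0.07,"z":0.1,"rx":0,"ry":0,"rz":0,"jaw":15},{"x":0,"y":0,"z":0.1,"rx":0,"ry":0,"rz":0,"jaw":15},{"x":0,"y":0,"z":0,"rx":0,"ry":0,"rz":0,"jaw":15}]'
python3 st.py
python3 -m pendant '[{"x":0,"y":0,"z":0.1,"rx":0,"ry":0,"rz":0,"jaw":15},{"x":0,"y":0,"z":0,"rx":0,"ry":0,"rz":0,"jaw":15}]'
python3 st.py
```

```text
time_s: 11.2
ee_pos: [0.5223, 0.0593, 0.1265]
tool_rot: [[0.899, -0.438, -0.0], [-0.438, -0.899, 0.0], [-0.0, -0.0, -1.0]]
force: [1.7, -0.5, -4.8]
opening: 0.0257
gripper_force: 44.9
t 11.2 tcp [0.5223 0.0593 0.1265] yaw -25.96180299920328 tilt [-0.      0.0004 -1.    ] rel hinge 0.0003153455387107077 -0.10489264596868955 0.026453789248234744 F [ 1.6816 -0.517  -4.7819] T [-0.1699 -0.3096  0.0212] open 0.025717557284518598 44.92812931537628 q [ 0.0151 -0.0071  1.8025  0.0004  1.3462  2.0389]
time_s: 11.4
ee_pos: [0.5223, 0.0592, 0.1255]
tool_rot: [[0.899, -0.438, -0.0], [-0.438, -0.899, 0.0], [-0.0, -0.0, -1.0]]
force: [1.1, -0.5, -4.0]
opening: 0.026
gripper_force: 44.9
t 11.4 tcp [0.5223 0.0592 0.1255] yaw -25.961054087057658 tilt [-0.      0.0003 -1.    ] rel hinge 0.00033746773067828024 -0.10492677680889463 0.025541337548483783 F [ 1.1149 -0.5267 -3.9559] T [-0.0369 -0.1877  0.0178] open 0.025951290170033198 44.928569197654724 q [ 0.0151 -0.0062  1.8033  0.0003  1.3445  2.039 ]
```

```bash
python3 -m pendant '[{"x":0,"y":0,"z":0.1,"rx":0,"ry":0,"rz":0,"jaw":15},{"x":0,"y":0,"z":0,"rx":0,"ry":0,"rz":0,"jaw":15}]'
python3 st.py
python3 -m pendant '[{"x":0,"y":0,"z":0.1,"rx":0,"ry":0,"rz":0,"jaw":15},{"x":0,"y":0,"z":0,"rx":0,"ry":0,"rz":0,"jaw":15}]'
python3 st.py
```

```text
time_s: 11.6
ee_pos: [0.5225, 0.0592, 0.1249]
tool_rot: [[0.899, -0.438, 0.0], [-0.438, -0.899, 0.0], [0.0, -0.0, -1.0]]
force: [0.7, 0.5, -0.8]
opening: 0.0258
gripper_force: 44.9
t 11.6 tcp [0.5225 0.0592 0.1249] yaw -25.963602850497235 tilt [ 0.0003  0.0004 -1.    ] rel hinge 0.0004704913005608226 -0.10489233116509795 0.0248726153972854 F [ 0.7013  0.4711 -0.7805] T [ 0.1392 -0.0272  0.0228] open 0.025767775229119962 44.92941498756409 q [ 0.0151 -0.0055  1.8039  0.0004  1.3429  2.039 ]
time_s: 11.8
ee_pos: [0.5228, 0.0593, 0.1238]
tool_rot: [[0.899, -0.438, 0.001], [-0.438, -0.899, 0.001], [0.001, -0.001, -1.0]]
force: [2.5, 1.6, -2.2]
opening: 0.0255
gripper_force: 44.9
t 11.8 tcp [0.5228 0.0593 0.1238] yaw -25.957340776115878 tilt [ 0.0011  0.0005 -1.    ] rel hinge 0.0007377976668126102 -0.10471060411820729 0.02375409886925818 F [ 2.4909  1.5793 -2.2334] T [ 0.412  -0.572   0.0935] open 0.02549481078498168 44.93844151496887 q [ 0.0152 -0.0044  1.8049  0.0005  1.34    2.0389]
```

```bash
python3 -m pendant '[{"x":0,"y":0,"z":0.05,"rx":0,"ry":0,"rz":0,"jaw":15},{"x":0,"y":0,"z":0,"rx":0,"ry":0,"rz":-0.03,"jaw":15},{"x":0,"y":0,"z":0,"rx":0,"ry":0,"rz":-0.03,"jaw":15},{"x":0,"y":0,"z":0,"rx":0,"ry":0,"rz":0,"jaw":15}]'
python3 st.py
python3 -m pendant '[{"x":0,"y":0,"z":0.05,"rx":0,"ry":0,"rz":-0.03,"jaw":15},{"x":0,"y":0,"z":0,"rx":0,"ry":0,"rz":-0.03,"jaw":15},{"x":0,"y":0,"z":0,"rx":0,"ry":0,"rz":0,"jaw":15}]'
python3 st.py
```

```text
time_s: 12.2
ee_pos: [0.5222, 0.0592, 0.1229]
tool_rot: [[0.924, -0.381, -0.0], [-0.381, -0.924, 0.0], [-0.0, -0.0, -1.0]]
force: [2.3, 2.8, -1.9]
opening: 0.0255
gripper_force: 44.9
t 12.2 tcp [0.5222 0.0592 0.1229] yaw -22.421633349070902 tilt [-0.0003  0.0003 -1.    ] rel hinge 0.00023591311325337765 -0.10499346852099131 0.02293870715997584 F [ 2.2586  2.7607 -1.8954] T [ 0.6387 -0.4713  0.0455] open 0.02553996415700842 44.93245482444763 q [ 0.0151 -0.0037  1.8058  0.0003  1.3398  1.9771]
time_s: 12.5
ee_pos: [0.522, 0.0588, 0.1223]
tool_rot: [[0.945, -0.326, -0.001], [-0.326, -0.945, -0.0], [-0.001, 0.001, -1.0]]
force: [1.0, 2.1, -3.5]
opening: 0.0255
gripper_force: 44.9
t 12.5 tcp [0.522  0.0588 0.1223] yaw -19.039845061215473 tilt [-0.0009 -0.0003 -1.    ] rel hinge 6.836159484167596e-05 -0.10540414770432505 0.02227277172559633 F [ 0.9816  2.1166 -3.5222] T [ 0.2547 -0.3077  0.0318] open 0.025480359720731063 44.92916464805603 q [ 0.0148 -0.0032  1.8065 -0.0003  1.3392  1.918 ]
```

```bash
python3 -m pendant '[{"x":0,"y":0,"z":0.1,"rx":0,"ry":0,"rz":0,"jaw":15},{"x":0,"y":0,"z":0.1,"rx":0,"ry":0,"rz":0,"jaw":15},{"x":0,"y":0,"z":0,"rx":0,"ry":0,"rz":0,"jaw":15}]'
python3 st.py
python3 -m pendant '[{"x":0,"y":0,"z":0.1,"rx":0,"ry":0,"rz":0,"jaw":15},{"x":0,"y":0,"z":0,"rx":0,"ry":0,"rz":0,"jaw":15}]'
python3 st.py
```

```text
time_s: 12.8
ee_pos: [0.5221, 0.0589, 0.1203]
tool_rot: [[0.945, -0.327, -0.001], [-0.327, -0.945, -0.0], [-0.001, 0.0, -1.0]]
force: [1.3, 0.4, -5.1]
opening: 0.0256
gripper_force: 44.9
t 12.8 tcp [0.5221 0.0589 0.1203] yaw -19.11148354789917 tilt [-0.0007 -0.0001 -1.    ] rel hinge 0.00014934400823747316 -0.10530233725143592 0.020273699522641464 F [ 1.3475  0.4471 -5.0894] T [ 0.2047 -0.163   0.0237] open 0.025641409019811028 44.92883026599884 q [ 0.0149 -0.0012  1.8084 -0.0001  1.3351  1.9192]
time_s: 13.0
ee_pos: [0.5221, 0.0589, 0.1194]
tool_rot: [[0.945, -0.327, -0.001], [-0.327, -0.945, -0.0], [-0.0, 0.0, -1.0]]
force: [0.7, 0.3, -3.9]
opening: 0.0258
gripper_force: 44.9
t 13.0 tcp [0.5221 0.0589 0.1194] yaw -19.099883481638667 tilt [-0.0005 -0.0001 -1.    ] rel hinge 0.00019498571184676608 -0.10526307333720177 0.019356860830663916 F [ 0.7413  0.3209 -3.8962] T [ 0.1908 -0.0877  0.0148] open 0.025840647141023496 44.92875337600708 q [ 0.0149 -0.0003  1.8092 -0.0001  1.3332  1.919 ]
```

```bash
python3 -m pendant '[{"x":0,"y":0,"z":0.15,"rx":0,"ry":0,"rz":0,"jaw":15},{"x":0,"y":0,"z":0.15,"rx":0,"ry":0,"rz":0,"jaw":15},{"x":0,"y":0,"z":0.15,"rx":0,"ry":0,"rz":0,"jaw":15},{"x":0,"y":0,"z":0,"rx":0,"ry":0,"rz":0,"jaw":15}]'
python3 st.py
python3 -m pendant '[{"x":0,"y":0,"z":0.15,"rx":0,"ry":0,"rz":0,"jaw":15},{"x":0,"y":0,"z":0.15,"rx":0,"ry":0,"rz":0,"jaw":15},{"x":0,"y":0,"z":0,"rx":0,"ry":0,"rz":0,"jaw":15}]'
python3 st.py
```

```text
time_s: 13.4
ee_pos: [0.5223, 0.059, 0.1152]
tool_rot: [[0.945, -0.327, -0.0], [-0.327, -0.945, -0.0], [-0.0, 0.0, -1.0]]
force: [-0.9, 0.6, -0.1]
opening: 0.0259
gripper_force: 44.9
t 13.4 tcp [0.5223 0.059  0.1152] yaw -19.09105958135236 tilt [-0.0001 -0.0001 -1.    ] rel hinge 0.0003915154555570461 -0.10517938295370301 0.01518620921804624 F [-0.8571  0.5913 -0.1283] T [ 0.1132  0.279  -0.0487] open 0.025861240363807412 44.92959916591644 q [ 0.0149  0.004   1.8129 -0.0001  1.3248  1.9189]
time_s: 13.7
ee_pos: [0.5224, 0.059, 0.1122]
tool_rot: [[0.945, -0.327, 0.0], [-0.327, -0.945, -0.0], [0.0, 0.0, -1.0]]
force: [-1.7, -0.3, 1.2]
opening: 0.0258
gripper_force: 44.9
t 13.7 tcp [0.5224 0.059  0.1122] yaw -19.09094588433828 tilt [ 0.0002 -0.0001 -1.    ] rel hinge 0.00048276209451408636 -0.10514846839660914 0.012241334894851519 F [-1.7448 -0.3445  1.2173] T [ 0.0715  0.4954 -0.0154] open 0.025766034546889905 44.929962158203125 q [ 0.0149  0.0069  1.8156 -0.0001  1.3189  1.919 ]
```

```bash
python3 -m pendant '[{"x":0,"y":0,"z":0.15,"rx":0,"ry":0,"rz":0,"jaw":15},{"x":0,"y":0,"z":0.15,"rx":0,"ry":0,"rz":0,"jaw":15},{"x":0,"y":0,"z":0.1,"rx":0,"ry":0,"rz":0,"jaw":15},{"x":0,"y":0,"z":0,"rx":0,"ry":0,"rz":0,"jaw":15}]'
python3 st.py
python3 -m pendant '[{"x":0,"y":0,"z":0.08,"rx":0,"ry":0,"rz":0,"jaw":15},{"x":0,"y":0,"z":0,"rx":0,"ry":0,"rz":0,"jaw":15}]'
python3 st.py
python3 -m pendant '[{"x":0,"y":0,"z":0.05,"rx":0,"ry":0,"rz":0,"jaw":15},{"x":0,"y":0,"z":0,"rx":0,"ry":0,"rz":0,"jaw":15}]'
python3 st.py
```

```text
time_s: 14.1
ee_pos: [0.5225, 0.059, 0.1083]
tool_rot: [[0.945, -0.327, 0.0], [-0.327, -0.945, -0.0], [0.0, -0.0, -1.0]]
force: [-3.3, -0.7, 4.7]
opening: 0.0258
gripper_force: 44.9
t 14.1 tcp [0.5225 0.059  0.1083] yaw -19.09239189340296 tilt [ 0.0003 -0.     -1.    ] rel hinge 0.0005427916898659475 -0.10511807537292348 0.008267604585375149 F [-3.3156 -0.6854  4.674 ] T [-0.0272  0.6189  0.0051] open 0.02578180441470081 44.930827617645264 q [ 0.0149  0.0111  1.819  -0.      1.3111  1.9189]
time_s: 14.3
ee_pos: [0.5225, 0.059, 0.1077]
tool_rot: [[0.945, -0.327, 0.0], [-0.327, -0.945, -0.0], [0.0, -0.0, -1.0]]
force: [-3.7, -0.4, 5.8]
opening: 0.0255
gripper_force: 44.9
t 14.3 tcp [0.5225 0.059  0.1077] yaw -19.09001102912413 tilt [ 0.0004 -0.     -1.    ] rel hinge 0.000586104255484577 -0.10509568980499644 0.007675662633679983 F [-3.7025 -0.3799  5.8094] T [-0.0493  0.7484 -0.0544] open 0.025493850091721084 44.931179881095886 q [ 0.0149  0.0117  1.8195 -0.      1.3099  1.9189]
time_s: 14.5
ee_pos: [0.5226, 0.059, 0.1077]
tool_rot: [[0.945, -0.327, 0.001], [-0.327, -0.945, -0.0], [0.001, -0.0, -1.0]]
force: [-5.5, -1.2, 9.4]
opening: 0.0259
gripper_force: 44.9
t 14.5 tcp [0.5226 0.059  0.1077] yaw -19.089008255472915 tilt [ 0.0005 -0.0001 -1.    ] rel hinge 0.0006084505980693926 -0.1050958587133329 0.007659273955966633 F [-5.4878 -1.2039  9.4262] T [-0.077   1.0708  0.0095] open 0.025858611181194164 44.93229925632477 q [ 0.015   0.0118  1.8195 -0.0001  1.3098  1.919 ]
```

```bash
python3 -m pendant '[{"x":-0.05,"y":0,"z":0.06,"rx":0,"ry":0,"rz":0,"jaw":15},{"x":0,"y":0,"z":0.06,"rx":0,"ry":0,"rz":0,"jaw":15},{"x":0,"y":0,"z":0,"rx":0,"ry":0,"rz":0,"jaw":15},{"x":0,"y":0,"z":0,"rx":0,"ry":0,"rz":0,"jaw":15}]'
python3 st.py;python3 cov.py d;python3 - <<'E'
from h import *
c=load("dscene");u,v=proj(c,[.5215,.0591,.1])[0].astype(int);print(u,v)
im=c["img"][v-60:v+60,u-60:u+60,::-1];cv2.imwrite("pics/home.png",cv2.resize(im,(600,600),interpolation=cv2.INTER_CUBIC))
E
```

```text
time_s: 14.9
ee_pos: [0.5226, 0.059, 0.1076]
tool_rot: [[0.945, -0.327, 0.002], [-0.327, -0.945, -0.0], [0.002, -0.0, -1.0]]
force: [-8.0, -1.8, 16.5]
opening: 0.0259
gripper_force: 44.9
t 14.9 tcp [0.5226 0.059  0.1076] yaw -19.09101850934099 tilt [ 0.0017 -0.0004 -1.    ] rel hinge 0.0006530393440790641 -0.1050896366398105 0.007618698833873713 F [-8.0382 -1.7788 16.4725] T [-0.2342  1.6131 -0.0157] open 0.025922388198623025 44.93438243865967 q [ 0.0152  0.0107  1.8206 -0.0004  1.3085  1.9193]
top 28 theta 1.5906059231257512 edge q,z 0.004178553276096212 0.14013299066003934
scene 1496 theta 1.630708323566615 edge q,z 0.007352724003203041 0.13845077781577345
313 210
```

View pics/home.png

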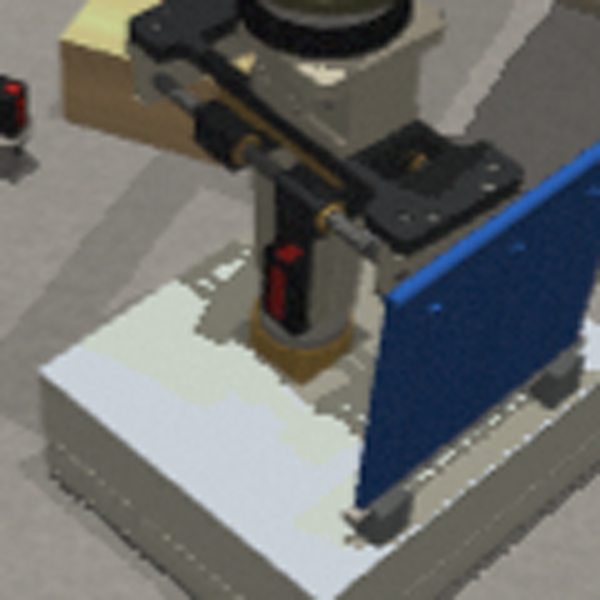

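The picture shows the collar sitting on the brass hub's rim at (305,335). The grip is holding, and the cover stands upright and clear. The force rises stiffly at 107.6 mm, so the shaft is home.

```bash
python3 -c "
from plant import ctrl;print(ctrl.finish_job())"
```

```text
the job is handed in; nothing more can be done
None
```

I've handed the job in: the cover stands at about 1.6 rad, and the middle-sized shaft is keyed into the hub with its collar on the rim, still gripped and pressed home at 16.5 N measured; it took about 15 s of the 61 s.

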